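# Switch the filament selector to green and press feed

## Task

Switch the filament selector to green: push its white tab round with the fingertips, without pinching it, until the tab points at the middle of the green label. Then press the orange button fully in and let it come back out, leaving the tab where it is; do not press the button before the tab is at green. Leave the other things on the bench where they are.

Things in the scene. Friction and masses are not known exactly. Their poses are not given: they have to be found in the camera images.
- selector_base: Filament selector's base, fixed: round dark steel plate, 244 mm across, 14 mm thick. Origin: centre of its underside, on the drum's upright axis; -x points to the small white park dot. Labels lie on it 96 mm from the axis, 45 and 90 degrees either side of the dot, colours in any order. Outside each label lies a brass coupling, 111 to 135 mm from the axis, up to 25 mm above the bench.
- selector (a joint): Turn of the black drum (80 mm across, top 47 mm above the bench; stub on its middle to 63 mm), rad: 0 with the tab at the park dot, positive counter-clockwise from above, stops at -1.95 and 1.95; starts within 0.3 of 0. No clicks: friction (0.2 N m, some 3 N at the tab) holds it where it is left; it does not coast.
- selector_pointer (a point): The point that the tab aims at: 96 mm from the drum's axis, 12 mm beyond the tip of the white tab, 22 mm above the bench. It lies over the middle of a label when the tab points at the middle of that label.
- tab_mid (a point): Middle of the white tab on the side of the drum: 66 mm from the axis, 40 mm above the bench. The tab is an upright fin 12 mm thick; its flat sides, to push on, reach from the drum to 74 mm from the axis and from 24 to 55 mm above the bench (its middle web to 76 mm out, 58 mm up); a low toe goes on to 84 mm as the pointing tip.
- feed_button (a joint): Travel of the round orange push button: 0 out, 0.006 m fully in; a spring (about 5 N at full travel) brings it back out.
- feed_button_top (a point): Centre of the top of the orange push button, 32 mm across, in a black housing fixed to the bench left of the selector. It is pressed straight down.
- label_red: Red round label, 24 mm across, 3 mm thick, fixed on the selector's plate; its top is 17 mm above the bench. Origin: centre of its underside, 14 mm above the bench.
- label_yellow: Yellow round label, 24 mm across, 3 mm thick, fixed on the selector's plate; its top is 17 mm above the bench. Origin: centre of its underside, 14 mm above the bench.
- label_green: Green round label, 24 mm across, 3 mm thick, fixed on the selector's plate; its top is 17 mm above the bench. Origin: centre of its underside, 14 mm above the bench.
- label_blue: Blue round label, 24 mm across, 3 mm thick, fixed on the selector's plate; its top is 17 mm above the bench. Origin: centre of its underside, 14 mm above the bench.
- corner_bracket: Bystander, stands loose on the bench: small grey cast corner bracket, 28 x 28 x 28 mm. Origin: centre of its underside.
- hex_key: Bystander, stands loose on the bench: black bent hex key, 88 x 29 x 6 mm. Origin: centre of its underside.
- parts_tin: Bystander, stands loose on the bench: round pale tin with a lid, 72 mm across, 30 mm high. Origin: centre of its underside.
- profile_offcut: Bystander, stands loose on the bench: short piece of aluminium profile, 20 x 70 x 20 mm. Origin: centre of its underside.
- stepper_motor: Bystander, stands loose on the bench: square black and grey stepper motor, 43 x 48 mm, 61 mm high with its shaft up. Origin: centre of its underside.
Things that resemble listed ones, but are neither listed nor needed, are in the scene too. Of the things shaped like the part that bears feed_button, the black one is meant.

How it is judged:
By the outcome, as a careful person would: the job done as asked, in the order asked, and still so for the second after the job is handed in, with the robot touching nothing.
It also fails if it takes over 48 s, if anything falls off the work surface, if the arm or the gripper's body presses on something with over 40 N, if the wrist force passes 120 N, or if a joint passes its speed limit or range.

## Robot

A 6-joint arm with a two-finger parallel gripper is mounted at the origin on a cart in front of the work surface, level with it; the furniture and walls round the work are solid. World frame = base frame: x ahead of the robot, y to its left, z up, the work surface at z = 0. Lengths are in m, angles in degrees, forces in N, time in s.
With the tool pointing down it reaches from about 0.35 to 0.85 m from the base axis. Payload 8.1 kg.
Tool frame: the origin (TCP) lies at the very end of the fingers, on their centre line; the grasp point (between the pads) lies 19 mm behind it; z points along the fingers, y is the direction in which the jaws open and shut (so a half turn about z gives the same grasp; the last joint's range is limited). The gripper opens to 93 mm and grips with 3 to 60 N. Pads are 15 mm wide; open, the fingers measure 128 mm over their backs; the gripper's body (75 mm by 188 mm) begins 65 mm behind the grasp point.
Start: joints at [60.711, 7.471, 85.268, -0, 87.261, -4.893], TCP at [0.248, 0.546, 0.219] pointing down, gripper open.
Joint ranges: [-169.43, 169.43], [-51.17, 129.36], [1.28, 143.12], [-76.62, 256.62], [0, 156.53], [-152.29, 152.29]. Speed limits (degrees/s): [136.94, 136.94, 159.86, 180, 180, 180].

## Interface

Orientations are given as a 3x3 rotation matrix whose columns are the frame's x, y, z axes.
In Python, from station import r gives the robot as it stands.
- The arm moves only by the shell command python3 -m crank 'ROWS' [FORCE]. ROWS is JSON, a list of rows, each a list of 7 numbers: the shift along the world's x, y, z in mm, then the turn, a rotation vector about the world's x, y, z in rad, then the gripper command: -1 is fully open, 1 is shut, values between are in proportion. A call has 1 to 20 rows; each row is the pose to reach, as a shift and turn from the pose commanded when the call began; what a row does not reach only later rows make up. A row lasts 1/8 s, in which the tool goes at most 62.5 mm and 10.7 degrees, less where a joint would pass 70% of its speed; a pose out of reach is approached as far as the arm can. A call with a gripper value outside its range is refused whole. The fingers move at their own pace and stop on an object; FORCE is the grip in N (left out, the last holds). Time passes only in rows, so rows that repeat a pose let the fingers close. It gives the time, the measured TCP pose, the force and the opening at its end, in the units of the state.
- r.sense(): the state, without advancing time (a new reading comes with each control period).
- r.grab_frame(name): name is "scene" or "top"; returns (picture, depth): 384x512x3 uint8, blue, green, red; 384x512 float32, m along the optical axis (not along the pixel's ray), 0 where there is no reading.
- r.camera_model(name): a dict with "fx", "fy", "cx", "cy" (pixels), "world_from_camera" (4x4, takes a point from camera to world coordinates). Camera axes: x right, y down, z forward; pixel columns grow to the right and rows downward; lengths in m; the calibration is good to about 2 mm. A picture is of the moment at which its call begins. camera_model takes no time and is no camera call.
- r.close_job(): hands the job in, once; it reports no verdict.
The state is a dict: "time_s": time; "qpos": joint angles; "qd": joint speeds; "joint_efforts": joint torques, N m; "eef_pos": TCP position; "ee_rot": TCP orientation; "force": force on the tool from outside, world axes, zero at the start; "wrist_torque": the same for the moment, N m; "gripper_width": finger opening in m.
Only numpy, scipy, OpenCV 4.12 (cv2) and the standard library are available. Lean on these libraries where they do the work, as an engineer would, in place of code of your own. Each camera call takes 0.05 s, during which the arm holds its last target. There are 200 camera calls.

## Working session

There is one attempt and no reset: what is moved stays moved. The work goes in short steps, Python scripts to look and compute and a shell command to move; the robot and the scene stay as the last step left them, time stands still between calls to the robot, and variables do not carry over. Pictures are saved under pics/ and viewed, about 8 in all and at most 12, crops included, and the job is handed in when it is done.

```bash
mkdir -p pics
cat > h.py <<'E'
import numpy as np, cv2
from station import r
def grab(n):
    im,d=r.grab_frame(n); m=r.camera_model(n)
    v,u=np.mgrid[:384,:512]
    P=np.stack([(u-m['cx'])/m['fx']*d,(v-m['cy'])/m['fy']*d,d,np.ones_like(d)],-1)@np.array(m['world_from_camera']).T
    return im,d,P[...,:3]
E
python3 - <<'E'
from h import *
for n in('top','scene'):
    im,d,P=grab(n); cv2.imwrite(f'pics/{n}0.png',im); np.savez(f'{n}0.npz',im=im,d=d,P=P)
s=r.sense(); print(s['time_s'],s['eef_pos'],np.round(s['ee_rot'],3),s['gripper_width'],s['force'])
E
```

```text
0.1 [0.24754844 0.54598138 0.21768474] [[-0.911  0.413 -0.001]
 [ 0.413  0.911 -0.001]
 [ 0.    -0.002 -1.   ]] 0.09270923501776014 [-0.15832153 -0.51700731 -0.46330212]
```

View pics/top0.png

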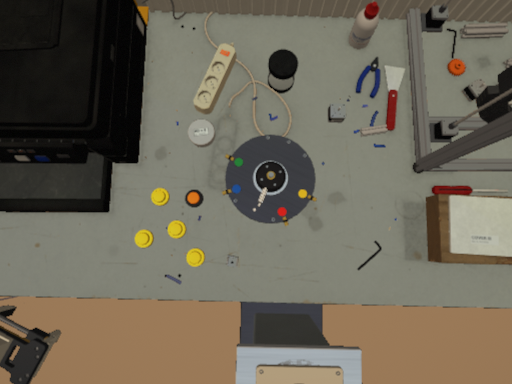

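View pics/scene0.png

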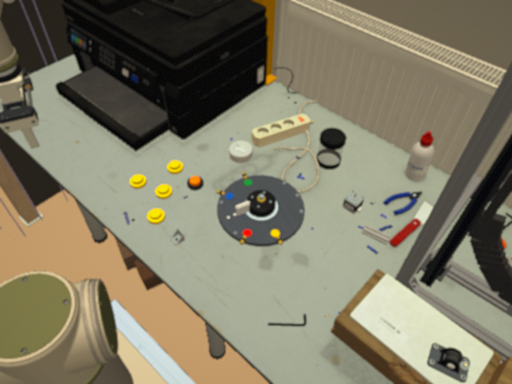

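The selector is at about (270,178) in the top picture. Its tab points down-left to about (256,208), with green at (238,161), blue (236,188), red (282,212) and yellow (302,194). Button candidates are the orange one in a black housing at (194,198), and yellow ones at (160,196), (176,229), (144,238) and (195,257). I choose the black one at (194,198) and check it in a crop.

Run:
```python
from h import *
z=np.load('top0.npz'); im,P=z['im'],z['P']
c=im[120:275,130:330]; cv2.imwrite('pics/crop.png',cv2.resize(c,None,fx=4,fy=3.8,interpolation=cv2.INTER_CUBIC)[:600])
hsv=cv2.cvtColor(im,cv2.COLOR_BGR2HSV).astype(int); H,S,V=hsv[...,0],hsv[...,1],hsv[...,2]
w=np.zeros(H.shape,bool); w[125:232,215:325]=1
b=np.zeros(H.shape,bool); b[185:212,183:206]=1
def m(n,k):
    k=k&(P[...,2]>-.05); p=P[k]; print(n,k.sum(),np.round(np.median(p,0),4),np.round((p.min(0)+p.max(0))/2,4),np.round(np.ptp(p,0),3))
m('green',w&(H>50)&(H<85)&(S>120)); m('blue',w&(H>100)&(H<125)&(S>150)&(V>90))
m('red',w&((H<5)|(H>174))&(S>150)&(V>100)); m('yel',w&(H>20)&(H<30)&(S>150)&(V>150))
m('btn',b&(H<20)&(S>150)&(V>130))
m('plate',w&(P[...,2]>.008)&(P[...,2]<.022)&(V<110))
m('drum',w&(P[...,2]>.042)&(P[...,2]<.05)&(V<60))
m('stub',w&(P[...,2]>.0595))
m('white',w&(S<60)&(V>140)&(P[...,2]>.02))
for n,px in dict(tin=(201,132),bracket=(233,260)).items(): print(n,np.round(P[px[1],px[0]],3))
```

```text
green 55 [0.6259 0.1697 0.0169] [0.5267 0.147  0.4746] [0.222 0.067 0.923]
blue 58 [0.5529 0.1746 0.0175] [0.4893 0.1497 0.4745] [0.147 0.072 0.923]
red 67 [0.4961 0.0509 0.0166] [0.4962 0.0508 0.0173] [0.022 0.021 0.009]
yel 76 [ 0.5454 -0.0016  0.018 ] [0.5525 0.0862 0.0184] [0.181 0.244 0.013]
btn 110 [0.5252 0.2871 0.0223] [0.5261 0.2893 0.0172] [0.031 0.031 0.017]
plate 4938 [0.5865 0.0827 0.0142] [0.5848 0.083  0.015 ] [0.242 0.241 0.014]
drum 521 [0.5833 0.0835 0.0466] [0.5837 0.0854 0.046 ] [0.077 0.073 0.008]
stub 72 [0.4158 0.1136 0.9359] [0.5038 0.096  0.4979] [0.176 0.035 0.876]
white 74 [0.5345 0.1029 0.0562] [0.5152 0.0833 0.478 ] [0.199 0.083 0.916]
tin [0.703 0.274 0.028]
bracket [0.365 0.177 0.   ]
```

View pics/crop.png

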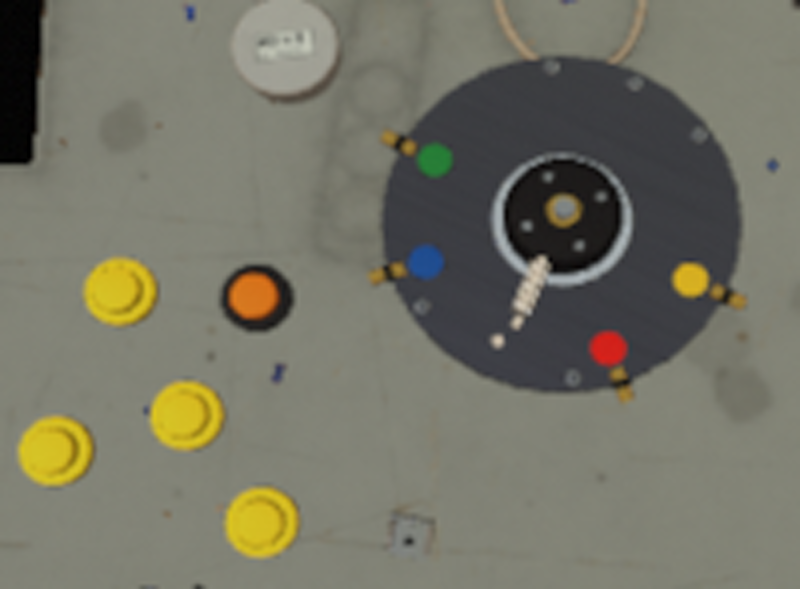

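The crop confirms the choice: one orange top in a black housing, crop (254,296), while the other four are all yellow. Opposite labels agree on the centre (radius about 95 mm against the stated 96). Next I work out the tab angle and the push waypoints.

```bash
cat >> h.py <<'E'
L=np.array([[.6259,.1697],[.5529,.1746],[.4961,.0509],[.5454,-.0016]]); A0=np.radians([-90,-45,45,90])
from scipy.optimize import least_squares
f=least_squares(lambda p:(p[:2]+.096*np.c_[np.cos(p[2]+A0),np.sin(p[2]+A0)]-L).ravel(),[.585,.084,2.7])
C,park=f.x[:2],f.x[2]
def tab(P,im):
    q=P[...,:2]-C; rr=np.hypot(q[...,0],q[...,1])
    k=(P[...,2]>.035)&(P[...,2]<.065)&(rr>.046)&(rr<.078)
    a=q[k].mean(0) ; return np.degrees(np.arctan2(a[1],a[0])),k.sum(),np.median(P[k][:,2]),np.round([rr[k].min(),rr[k].max()],3)
def tcp(th,off,rad=.064):
    t=np.radians(th); return C+rad*np.array([np.cos(t),np.sin(t)])+off*np.array([-np.sin(t),np.cos(t)])
E
python3 - <<'E'
from h import *
print(C,np.degrees(park),np.round(f.fun*1000,1))
for n in('top','scene'):
    z=np.load(n+'0.npz'); print(n,tab(z['P'],z['im']))
t,*_=tab(np.load('top0.npz')['P'],0)
e=np.array(r.sense()['eef_pos'])
a=tcp(t,.040); print('app',a,(a-e[:2])*1000)
for th in [t,150,140,130,120,110,100,90,80,70,67,np.degrees(park)-90]:
    p=tcp(th,.0235); print(round(th,1),np.round(p,4),np.round((p-a)*1000,1),round(np.radians(th-t),3))
z=np.load('top0.npz')['P']; print('btn z',np.round(z[194:203:2,190:200:2,2],4))
E
```

```text
[0.58583109 0.0840451 ] 154.9799530206918 [ 0.5  1.3  0.1 -0.3 -0.5  0.3 -0.2 -1.3]
top (np.float64(160.60971117287124), np.int64(60), np.float64(0.056339409461625356), array([0.046, 0.077]))
scene (np.float64(163.92017443156075), np.int64(90), np.float64(0.05080211417354846), array([0.046, 0.078]))
app [0.51218118 0.06756202] [ 264.63274459 -478.41935711]
160.6 [0.5177 0.0831] [ 5.5 15.6] 0.0
150 [0.5187 0.0957] [ 6.5 28.1] -0.185
140 [0.5217 0.1072] [ 9.5 39.6] -0.36
130 [0.5267 0.118 ] [14.5 50.4] -0.534
120 [0.5335 0.1277] [21.3 60.2] -0.709
110 [0.5419 0.1361] [29.7 68.6] -0.883
100 [0.5516 0.143 ] [39.4 75.4] -1.058
90 [0.5623 0.148 ] [50.1 80.5] -1.232
80 [0.5738 0.1512] [61.6 83.6] -1.407
70 [0.5856 0.1522] [73.5 84.7] -1.581
67 [0.5892 0.1521] [77.  84.6] -1.634
65.0 [0.5916 0.152 ] [79.4 84.4] -1.669
btn z [[0.0195 0.0219 0.0194 0.0227 0.0151]
 [0.0217 0.0194 0.0244 0.0199 0.0222]
 [0.0213 0.0209 0.0234 0.0228 0.0212]
 [0.0236 0.0199 0.0238 0.0219 0.0203]
 [0.0216 0.0246 0.0227 0.0162 0.0122]]
```

```bash
python3 -m crank '[[26,-48,0,0,0,0,1],[53,-96,0,0,0,0.02,1],[79,-143,0,0,0,0.03,1],[106,-191,0,0,0,0.04,1],[132,-239,0,0,0,0.05,1],[159,-287,0,0,0,0.06,1],[185,-335,0,0,0,0.07,1],[212,-382,0,0,0,0.08,1],[238,-430,0,0,0,0.087,1],[265,-478,0,0,0,0.087,1],[265,-478,-40,0,0,0.087,1],[265,-478,-80,0,0,0.087,1],[265,-478,-110,0,0,0.087,1],[265,-478,-110,0,0,0.087,1]]' 20
python3 - <<'E'
from h import *
im,d,P=grab('scene'); cv2.imwrite('pics/s1.png',cv2.resize(im[130:280,170:350],None,fx=4,fy=4,interpolation=cv2.INTER_CUBIC))
E
```

```text
time_s: 1.85
eef_pos: [0.5101, 0.0683, 0.1055]
ee_rot: [[-0.943, 0.333, -0.006], [0.333, 0.943, -0.0], [0.006, -0.002, -1.0]]
force: [-0.0, -0.3, -0.9]
gripper_width: 0.0003
```

View pics/s1.png

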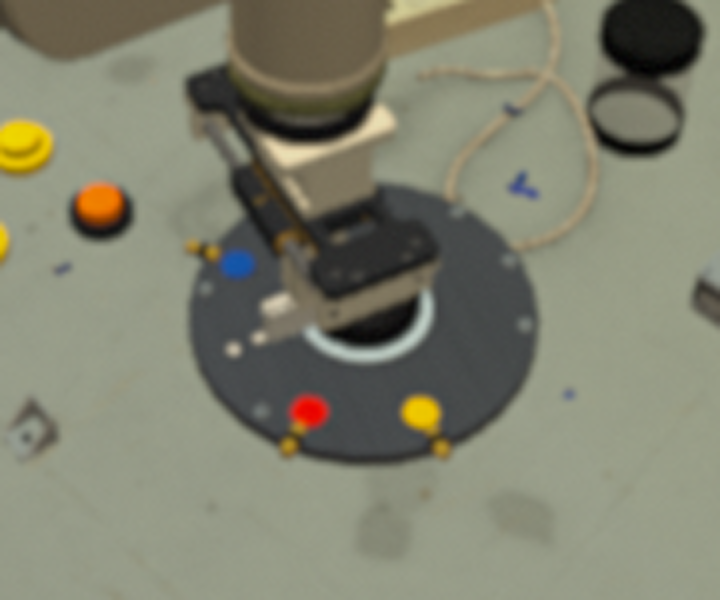

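The shut fingers hang on the far side of the tab from blue and green: tip about (320,310), tab at (285,315) in the crop. Lowering beside the tab.

```bash
python3 -m crank '[[1,0,-25,0,0,0,1],[1,0,-50,0,0,0,1],[1,0,-75,0,0,0,1],[1,0,-75,0,0,0,1],[1,0,-75,0,0,0,1]]'
python3 - <<'E'
from h import *
e=np.array(r.sense()['eef_pos']); print(e,r.sense()['force'])
for th in [160.6,150,140,130,120,110,100,90,80,75]:
    p=tcp(th,.0235); print(round(th,1),np.round((p-e[:2])*1000,1),round(np.radians(th-160.6),3))
E
```

```text
time_s: 2.52
eef_pos: [0.5153, 0.0686, 0.0358]
ee_rot: [[-0.943, 0.332, 0.003], [0.332, 0.943, 0.0], [-0.003, 0.001, -1.0]]
force: [-0.0, 0.7, -0.3]
gripper_width: 0.0005
[0.51534375 0.06855689 0.03578713] [-0.04005872  0.72801944 -0.28473943]
160.6 [ 2.3 14.6] 0.0
150 [ 3.3 27.1] -0.185
140 [ 6.4 38.6] -0.36
130 [11.3 49.4] -0.534
120 [18.1 59.2] -0.709
110 [26.5 67.6] -0.883
100 [36.2 74.4] -1.058
90 [47.  79.5] -1.232
80 [58.5 82.6] -1.407
75 [64.4 83.4] -1.494
```

```bash
python3 -m crank '[[1,7,-3,0,0,0,1],[2,14,-4,0,0,0,1],[3,21,-4,0,0,-0.09,1],[3,27,-4,0,0,-0.185,1],[5,33,-4,0,0,-0.27,1],[6,39,-4,0,0,-0.36,1],[9,44,-4,0,0,-0.45,1],[11,49,-4,0,0,-0.534,1],[15,54,-4,0,0,-0.62,1],[18,59,-4,0,0,-0.709,1],[22,64,-4,0,0,-0.8,1],[26,68,-4,0,0,-0.883,1],[31,71,-4,0,0,-0.97,1],[36,74,-4,0,0,-1.058,1],[42,77,-4,0,0,-1.145,1],[47,79.5,-4,0,0,-1.232,1],[53,81,-4,0,0,-1.32,1],[58.5,82.5,-4,0,0,-1.407,1],[58.5,82.5,-4,0,0,-1.407,1]]'
python3 - <<'E'
from h import *
for n in('top','scene'):
    im,d,P=grab(n); np.savez(n+'1.npz',im=im,P=P)
    x=(im[130:280,170:350] if n=='scene' else im[110:260,180:360]); cv2.imwrite(f'pics/{n}2.png',cv2.resize(x,None,fx=4,fy=4,interpolation=cv2.INTER_CUBIC))
e=np.array(r.sense()['eef_pos']); print(e)
for th in [80,75,70,68,66,65]: print(th,np.round((tcp(th,.0235)-e[:2])*1000,1))
E
```

```text
time_s: 4.9
eef_pos: [0.5723, 0.1518, 0.0297]
ee_rot: [[0.173, 0.985, -0.0], [0.985, -0.173, 0.0], [0.0, -0.0, -1.0]]
force: [-0.3, 1.8, -0.5]
gripper_width: 0.0001
[0.57221632 0.15125112 0.02964701]
80 [ 1.6 -0.1]
75 [7.5 0.7]
70 [13.4  1. ]
68 [15.8  0.9]
66 [18.2  0.8]
65 [19.4  0.7]
```

View pics/scene2.png

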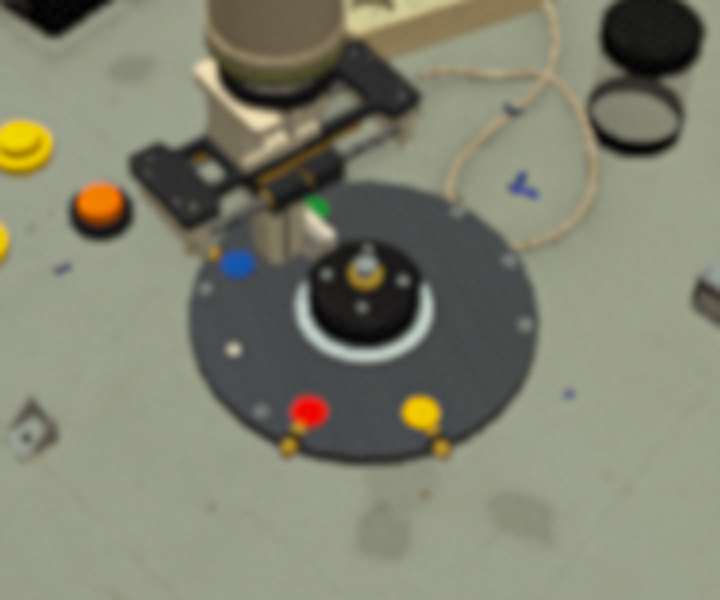

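The tab (crop 318,225) is nearly at green (318,208), with the fingers behind it at (280,230). I push to about 67°, back the fingers off, and measure.

```bash
python3 -m crank '[[5,0.5,0,0,0,-0.07,1],[10,1,0,0,0,-0.14,1],[14,1,0,0,0,-0.19,1],[17,1,0,0,0,-0.227,1],[17,1,0,0,0,-0.227,1],[17,1,0,0,0,-0.227,1]]'
python3 - <<'E'
from station import r; import numpy as np
s=r.sense(); print(s['eef_pos'],s['force'])
from h import *
for th in [68,67,66,65]: print(th,np.round((tcp(th,.0235)-s['eef_pos'][:2])*1000,1))
E
python3 -m crank '[[8,-2,0,0,0,-0.227,1],[0,-2,0,0,0,-0.227,1],[-2,-2,50,0,0,-0.227,1],[-2,-2,100,0,0,-0.227,1],[-62,-2,130,0,0,-0.227,1],[-122,-2,130,0,0,-0.227,1],[-182,-2,130,0,0,-0.227,1],[-182,-2,130,0,0,-0.227,1]]'
python3 - <<'E'
from h import *
for n in('top','scene'):
    im,d,P=grab(n); np.savez(n+'2.npz',im=im,P=P); print(n,tab(P,im),np.degrees(park)-90)
    x=(im[150:250,200:320] if n=='scene' else im[120:240,200:344]); cv2.imwrite(f'pics/{n}3.png',cv2.resize(x,None,fx=5,fy=5,interpolation=cv2.INTER_CUBIC))
E
```

```text
time_s: 5.75
eef_pos: [0.5893, 0.1519, 0.0296]
ee_rot: [[0.39, 0.921, 0.0], [0.921, -0.39, -0.0], [0.0, 0.0, -1.0]]
force: [-0.9, 0.9, -0.4]
gripper_width: 0.0006
[0.58930826 0.15190172 0.02964788] [-0.871468    0.89239963 -0.40217161]
68 [-1.3  0.3]
67 [-0.1  0.2]
66 [1.1 0.2]
65 [2.3 0.1]
time_s: 6.75
eef_pos: [0.4032, 0.1495, 0.1585]
ee_rot: [[0.587, 0.81, -0.001], [0.81, -0.587, -0.0], [-0.001, -0.0, -1.0]]
force: [0.5, -0.2, 0.3]
gripper_width: 0.0004
top (np.float64(62.85173672628276), np.int64(61), np.float64(0.05595081066240282), array([0.046, 0.074])) 64.9799530206918
scene (np.float64(65.01368815423764), np.int64(46), np.float64(0.05272642079285028), array([0.047, 0.072])) 64.9799530206918
```

View pics/top3.png

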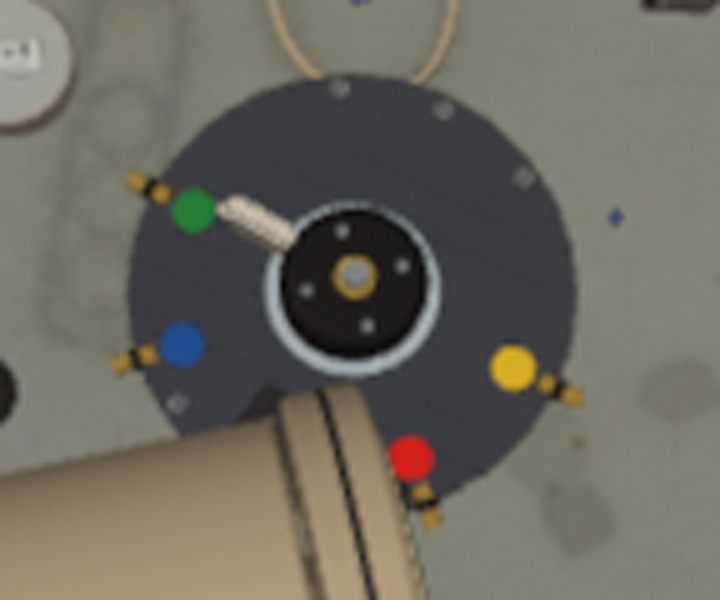

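The tab has ended close to green, but the cameras disagree (62.9° against 65.0°, target 65.0°) and the retract may have nudged it. I refine this with ray-plane intersections at known heights, each camera with its own label centre.

```bash
cat > m.py <<'E'
from h import *
def ray(n,uv,z):
    m=r.camera_model(n); T=np.array(m['world_from_camera']); uv=np.atleast_2d(uv)
    d=np.c_[(uv[:,0]-m['cx'])/m['fx'],(uv[:,1]-m['cy'])/m['fy'],np.ones(len(uv))]@T[:3,:3].T
    o=T[:3,3]; return (o+d*((z-o[2])/d[:,2])[:,None])[:,:2]
def measure(n,im,P):
    h=cv2.cvtColor(im,cv2.COLOR_BGR2HSV).astype(int); H,S,V=h[...,0],h[...,1],h[...,2]
    q=P[...,:2]-C; rr=np.hypot(q[...,0],q[...,1]); w=(rr<.11)&(P[...,2]<.03)&(rr>.08)
    ms=[w&(H>50)&(H<85)&(S>120),w&(H>100)&(H<125)&(S>150)&(V>90),w&((H<5)|(H>174))&(S>150)&(V>100),w&(H>20)&(H<30)&(S>150)&(V>150)]
    c=[ray(n,np.argwhere(k)[:,::-1].mean(0),.017)[0] if k.sum()>25 else [np.nan]*2 for k in ms]; c=np.array(c)
    g=least_squares(lambda p:np.nan_to_num(p[:2]+.096*np.c_[np.cos(p[2]+A0),np.sin(p[2]+A0)]-c).ravel(),[*C,park])
    c0=g.x[:2]; print(n,'centre',c0,'green',np.degrees(g.x[2])-90,'res mm',np.round(g.fun*1000,1))
    st=(rr<.014)&(P[...,2]>.055)&(P[...,2]<.07)&(V>90); print(' stub',st.sum(),ray(n,np.argwhere(st)[:,::-1].mean(0),.062)[0])
    wh=(S<70)&(V>150)&(rr>.04)&(rr<.088)&(P[...,2]>.048)&(P[...,2]<.066)
    x=ray(n,np.argwhere(wh)[:,::-1],.0565); x=x-c0
    mu=x.mean(0); v=np.linalg.svd(x-mu)[2][0]; v*=np.sign(v@mu)
    print(' tab',wh.sum(),'mean',np.degrees(np.arctan2(mu[1],mu[0])),'r',np.hypot(*mu),'line',np.degrees(np.arctan2(v[1],v[0])))
E
python3 - <<'E'
from m import *
for k in '02':
    for n in('top','scene'):
        z=np.load(n+k+'.npz'); print(k,end=' '); measure(n,z['im'],z['P'])
E
```

```text
0 top centre [0.5859818  0.08415479] green 64.83238339407953 res mm [ 0.1  0.3  0.1 -0.3  0.  -0.  -0.2 -0. ]
 stub 27 [0.58432672 0.08365194]
 tab 53 mean 159.8329280411007 r 0.05730031664853735 line 160.7316165146976
0 scene centre [0.58200702 0.08335022] green 65.04562845590601 res mm [ 0.7  0.4 -0.2 -0.3 -1.1  0.   0.6 -0.1]
 stub 24 [0.58026669 0.08145767]
 tab 58 mean 162.47902744201815 r 0.05749897654154087 line 161.31233965727412
2 top centre [0.58596933 0.08403658] green 64.90940280227267 res mm [ 0.2  0.4  0.  -0.2 -0.1  0.  -0.1 -0.2]
 stub 23 [0.58441771 0.08400419]
 tab 54 mean 61.454643624910254 r 0.05717264064562921 line 62.179820360499974
2 scene centre [0.58182787 0.08396321] green 65.42639398920005 res mm [ 1.4 -0.1 -1.   0.1 -1.2 -0.1  0.8  0.1]
 stub 24 [0.58022233 0.08171713]
 tab 42 mean 61.467253131074 r 0.056345507760626364 line 54.402173245480846
```

View pics/scene3.png

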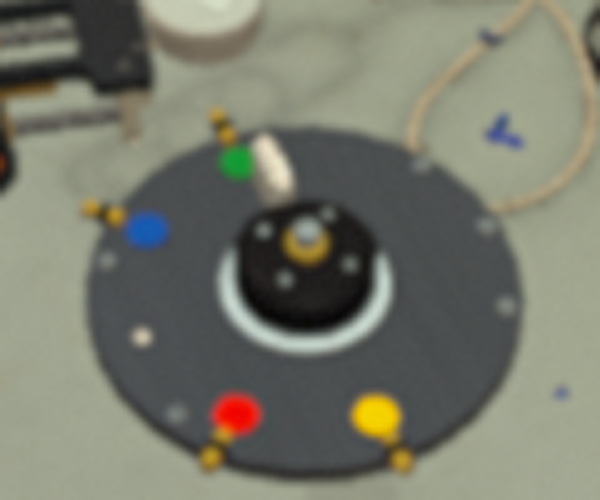

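Refined: the tab is at about 61–62° in both cameras and green is at 64.9°, so it has overshot by about 3.5°. I go round to the other side and push it back gently.

Run:
```python
from h import *
import h
h.C=np.array([.5848,.0838]); C=h.C
e=np.array(r.sense()['eef_pos']); a=h.tcp(61.5,-.040); print('app',a,(a-e[:2])*1000)
for th in [61.5,62,63,64,64.9]: print(th,np.round(h.tcp(th,-.0235),4),np.round((h.tcp(th,-.0235)-a)*1000,1))
```

```text
app [0.65049085 0.12095794] [242.6911629  -28.94900274]
61.5 [0.636  0.1288] [-14.5   7.9]
62 [0.6356 0.1293] [-14.9   8.3]
63 [0.6348 0.1302] [-15.7   9.2]
64 [0.634 0.131] [-16.5  10.1]
64.9 [0.6332 0.1318] [-17.3  10.8]
```

```bash
python3 -m crank '[[50,-6,0,0,0,0.05,1],[100,-12,0,0,0,0.1,1],[150,-18,0,0,0,0.17,1],[200,-24,0,0,0,0.17,1],[243,-29,0,0,0,0.17,1],[243,-29,0,0,0,0.17,1],[243,-29,-40,0,0,0.17,1],[243,-29,-80,0,0,0.17,1],[243,-29,-110,0,0,0.17,1],[243,-29,-128,0,0,0.17,1],[243,-29,-128,0,0,0.17,1]]'
python3 -m crank '[[-3,2,0,0,0,0,1],[-6,3,0,0,0,0,1],[-9,5,0,0,0,0,1],[-11,6,0,0,0,0,1],[-11,6,0,0,0,0,1],[-11,6,0,0,0,0,1]]'
```

```text
time_s: 8.22
eef_pos: [0.6495, 0.1208, 0.0301]
ee_rot: [[0.443, 0.897, -0.003], [0.897, -0.443, -0.0], [-0.001, -0.002, -1.0]]
force: [-0.3, 0.5, -0.3]
gripper_width: 0.0002
time_s: 8.98
eef_pos: [0.6393, 0.1269, 0.0317]
ee_rot: [[0.443, 0.897, 0.0], [0.897, -0.443, 0.0], [0.0, 0.0, -1.0]]
force: [-0.6, 0.1, 0.6]
gripper_width: 0.0008
```

```bash
python3 -m crank '[[-1,0.5,0,0,0,0,1],[-1,0.5,0,0,0,0,1]]'|grep -E 'pos|force'; python3 -m crank '[[-1,0.5,0,0,0,0,1],[-1,0.5,0,0,0,0,1]]'|grep -E 'pos|force';python3 -m crank '[[-1,0.5,0,0,0,0,1],[-1,0.5,0,0,0,0,1]]'|grep -E 'pos|force';python3 -m crank '[[-1,0.5,0,0,0,0,1],[-1,0.5,0,0,0,0,1]]'|grep -E 'pos|force'
python3 - <<'E'
from m import *
for n in('top','scene'):
    im,d,P=grab(n); np.savez(n+'3.npz',im=im,P=P)
    try: measure(n,im,P)
    except Exception as e: print(e)
E
```

```text
eef_pos: [0.6382, 0.1274, 0.0316]
force: [-1.0, -0.5, 0.1]
eef_pos: [0.6372, 0.128, 0.0316]
force: [0.8, 0.6, -0.0]
eef_pos: [0.6362, 0.1284, 0.0316]
force: [0.1, -0.9, 0.4]
eef_pos: [0.6355, 0.1288, 0.0317]
force: [0.7, -0.6, -0.1]
top centre [0.58072188 0.08349865] green 62.60683894163142 res mm [ 2.9 -0.3 -2.9  0.3  0.   0.   0.   0. ]
 stub 27 [0.58433191 0.08346246]
 tab 0 mean nan r nan line nan
scene centre [0.58177855 0.08397133] green 65.50494603121155 res mm [ 1.2 -0.  -0.8  0.1 -1.1 -0.1  0.7  0. ]
 stub 23 [0.58049762 0.08180137]
 tab 47 mean 60.91657323439729 r 0.055942799689848256 line 57.19044819335256m.py:16: RuntimeWarning: Mean of empty slice.
  mu=x.mean(0); v=np.linalg.svd(x-mu)[2][0]; v*=np.sign(v@mu)
  ret = um.true_divide(
```

```bash
for i in 1 2 3; do python3 -m crank '[[-1,0.6,0,0,0,0.015,1],[-1,0.6,0,0,0,0.015,1]]'|grep -E 'pos|force'; done
python3 - <<'E'
from m import *
im,d,P=grab('scene'); measure('scene',im,P)
E
```

```text
eef_pos: [0.6346, 0.1296, 0.0318]
force: [3.0, -0.1, -1.7]
eef_pos: [0.6335, 0.1304, 0.0318]
force: [3.6, -0.0, -1.2]
eef_pos: [0.6324, 0.1309, 0.0319]
force: [4.0, 0.2, 0.4]
scene centre [0.5818074  0.08517055] green 65.98040431129533 res mm [ 2.1  0.8 -1.5  1.  -0.7  0.4  0.2 -2.2]
 stub 24 [0.58014616 0.08179845]
 tab 44 mean 63.73264215719387 r 0.05500414194253221 line 60.11471700640349
```

```bash
python3 -m crank '[[6,-3,0,0,0,0,1],[14,-7,0,0,0,0,1],[16,-8,30,0,0,0,1],[16,-8,80,0,0,0,1],[16,-8,120,0,0,0,1],[-20,40,120,0,0,0,1],[-60,90,120,0,0,0,1],[-90,130,120,0,0,0,1],[-107,158,120,0,0,0,1],[-107,158,120,0,0,0,1]]'
python3 - <<'E'
from m import *
for n in('top','scene'):
    im,d,P=grab(n); measure(n,im,P); np.savez(n+'4.npz',im=im,P=P)
    if n=='top': cv2.imwrite('pics/top4.png',cv2.resize(im[130:220,210:330],None,fx=6,fy=6,interpolation=cv2.INTER_CUBIC))
E
```

```text
time_s: 12.12
eef_pos: [0.5242, 0.2904, 0.1515]
ee_rot: [[0.399, 0.917, -0.001], [0.917, -0.399, -0.0], [-0.0, -0.001, -1.0]]
force: [0.1, 0.0, 0.5]
gripper_width: 0.0006
top centre [0.58578555 0.08415886] green 64.81285519755127 res mm [-0.1 -0.1  0.1  0.1 -0.2  0.   0.2 -0.1]
 stub 28 [0.58494678 0.08402731]
 tab 53 mean 64.65249254160466 r 0.05796323455188271 line 64.8609833850974
scene centre [0.58157065 0.08430465] green 65.7137230664487 res mm [ 1.8 -0.5 -1.7  0.3 -1.1 -0.1  1.   0.3]
 stub 24 [0.58008258 0.08144217]
 tab 43 mean 64.27537798612308 r 0.05480383797037391 line 58.20571878077545
```

View pics/top4.png

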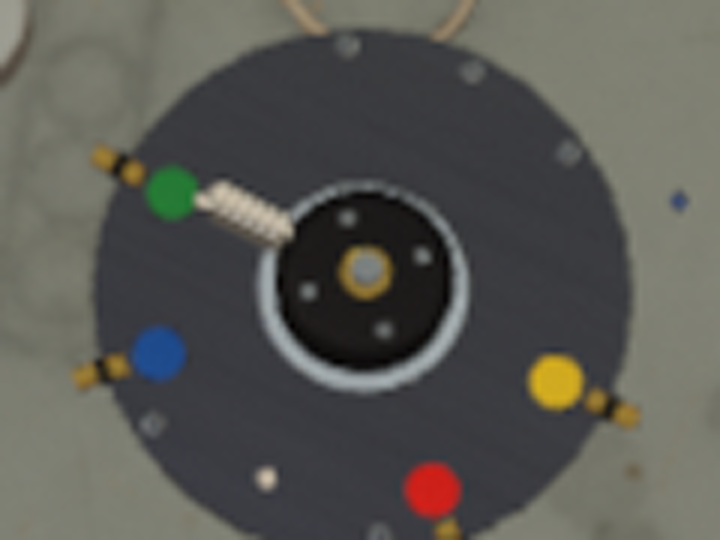

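The top camera puts the tab at 64.7–64.9° and green at 64.8°; the picture shows the tip (203,200) aimed at the green label (172,193). Now I measure the button's position and the heights of its top and rim.

Run:
```python
from m import *
for n in('top','scene'):
    z=np.load(n+'0.npz'); im,P=z['im'],z['P']; h=cv2.cvtColor(im,cv2.COLOR_BGR2HSV).astype(int); H,S,V=h[...,0],h[...,1],h[...,2]
    rr=np.hypot(P[...,0]-.5255,P[...,1]-.288); k=(rr<.03)&(H<20)&(S>150)&(V>130)
    print(n,k.sum(),ray(n,np.argwhere(k)[:,::-1].mean(0),.022),np.median(P[k][:,2]))
    for a,b in((0,.006),(.006,.012),(.012,.016),(.016,.019),(.019,.022),(.022,.026)):
        q=P[(rr>=a)&(rr<b)]; print(a,len(q),np.round(np.percentile(q[:,2],[10,50,90]),4))
s=r.sense(); print(s['eef_pos'],s['time_s'])
```

```text
top 110 [[0.52540951 0.28747579]] 0.02228169745927311
0 15 [0.0206 0.0233 0.0243]
0.006 48 [0.0199 0.0225 0.0244]
0.012 42 [0.0194 0.0223 0.0236]
0.016 52 [0.0103 0.0129 0.018 ]
0.019 55 [0.0099 0.0126 0.0148]
0.022 76 [-0.0006  0.007   0.0134]
scene 92 [[0.51931691 0.28264472]] 0.018816313788676986
0 12 [0.0182 0.0203 0.022 ]
0.006 24 [0.0185 0.0203 0.0225]
0.012 35 [0.012  0.0178 0.0211]
0.016 33 [0.0085 0.0127 0.0188]
0.019 27 [0.0084 0.0107 0.0132]
0.022 59 [-0.0031  0.0057  0.0116]
[0.52566082 0.28832413 0.1515442 ] 12.225
```

The rim is at about 13 mm and the button top at about 22 mm, so it is about 16 mm when fully in. The shut fingertips therefore clear the rim when pressing flat.

```bash
python3 -m crank '[[-1,-2,-40,0,0,0,1],[-1,-2,-80,0,0,0,1],[-1,-2,-110,0,0,0,1],[-1,-2,-124,0,0,0,1],[-1,-2,-124,0,0,0,1],[-1,-2,-124,0,0,0,1]]'
for i in 1 2 3 4 ; do python3 -m crank '[[0,0,-2,0,0,0,1],[0,0,-2,0,0,0,1]]'|grep -E 'pos|force'; done
```

```text
time_s: 12.98
eef_pos: [0.5258, 0.2869, 0.0293]
ee_rot: [[0.403, 0.915, 0.002], [0.915, -0.403, 0.001], [0.002, 0.002, -1.0]]
force: [-0.3, -0.8, 0.8]
gripper_width: 0.0008
eef_pos: [0.5248, 0.287, 0.0264]
force: [1.0, -0.5, -1.2]
eef_pos: [0.5242, 0.2867, 0.0235]
force: [-0.0, -0.8, 0.2]
eef_pos: [0.5244, 0.2868, 0.0217]
force: [-0.5, -0.3, 2.1]
eef_pos: [0.5244, 0.2868, 0.0197]
force: [-0.3, 0.6, 3.9]
```

```bash
for i in 1 2 3 4 5; do python3 -m crank '[[0,0,-1,0,0,0,1],[0,0,-1,0,0,0,1]]'|grep -E 'pos|force'; done
```

```text
eef_pos: [0.5244, 0.2868, 0.0188]
force: [0.3, 0.1, 3.4]
eef_pos: [0.5245, 0.2869, 0.0177]
force: [-1.0, 0.3, 3.8]
eef_pos: [0.5244, 0.2868, 0.0167]
force: [-0.2, -0.2, 4.4]
eef_pos: [0.5245, 0.2869, 0.0162]
force: [-2.1, -1.0, 9.4]
eef_pos: [0.5245, 0.2869, 0.0161]
force: [-5.2, -2.0, 16.6]
```

The button bottomed at 16.1 mm: about 6 mm of travel, with force jumping from 4 to 17 N. Releasing and checking.

```bash
python3 -m crank '[[0,0,2,0,0,0,1],[0,0,6,0,0,0,1],[0,0,14,0,0,0,1],[0,0,50,0,0,0,1],[0,0,100,0,0,0,1],[0,0,140,0,0,0,1],[-60,-40,140,0,0,0,1],[-110,-70,140,0,0,0,1],[-110,-70,140,0,0,0,1],[-110,-70,140,0,0,0,1]]'
python3 - <<'E'
from m import *
for n in('top','scene'):
    im,d,P=grab(n); measure(n,im,P)
    rr=np.hypot(P[...,0]-.5255,P[...,1]-.288); print(' btn z',np.median(P[rr<.012][:,2]))
    if n=='top': cv2.imwrite('pics/end.png',cv2.resize(im[110:275,130:330],None,fx=3.6,fy=3.6,interpolation=cv2.INTER_CUBIC))
E
```

```text
time_s: 16.48
eef_pos: [0.4145, 0.2167, 0.1551]
ee_rot: [[0.403, 0.915, 0.001], [0.915, -0.403, 0.0], [0.001, 0.001, -1.0]]
force: [-0.1, -0.0, 0.3]
gripper_width: 0.0001
top centre [0.58595265 0.08429588] green 64.90963100038479 res mm [-0.   0.1  0.1  0.2  0.   0.  -0.1 -0.3]
 stub 30 [0.58428082 0.08321492]
 tab 55 mean 64.71721224394514 r 0.057638328500155225 line 64.64450479335184
 btn z nan
scene centre [0.58141885 0.08416457] green 65.71757761212496 res mm [ 1.8 -0.3 -1.5  0.2 -1.3 -0.1  1.   0.2]
 stub 23 [0.58045134 0.0820722 ]
 tab 44 mean 64.1703234910683 r 0.05575532593339351 line 61.33875139063071
 btn z 0.019948696553812262
  return _methods._mean(a, axis=axis, dtype=dtype,
  ret = ret.dtype.type(ret / rcount)
```

View pics/end.png

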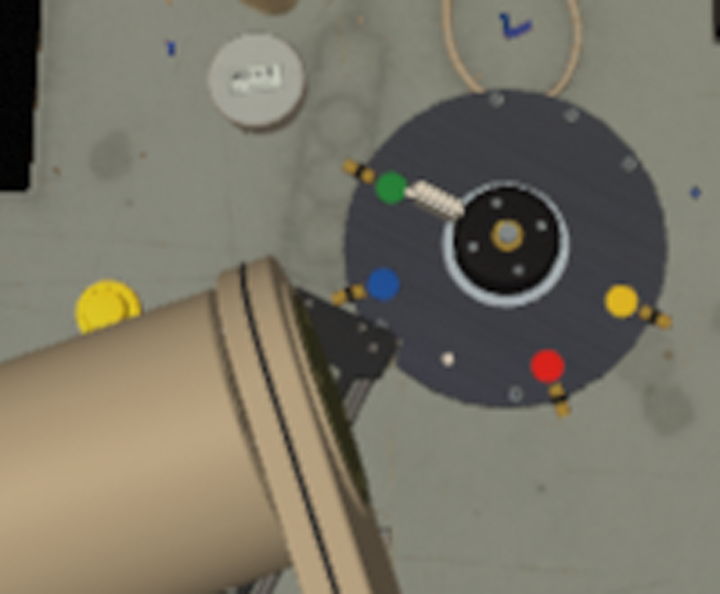

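The tab still points at green (tab about 430,195, label 392,187). The arm hides the button here, but the scene camera reads its top at 19.9 mm, against 20.3 mm before the press, so it is back out.

```bash
python3 -c "
from station import r
print(r.close_job())"
```

```text
the job is handed in; nothing more can be done
None
```

The selector is on green and the orange button has been pressed once and has come back out. The job was handed in at about 16.6 s of the 48 s allowed.

- **Selector:** I pushed the tab round with the shut fingers, without pinching. It overshot green by about 3.5°, partly because I gave the wrong first step when backing the fingers off. I pushed it back from the other side before touching the button.
- **Tab, last check:** the top camera puts it at 64.7° and green at 64.9°. The scene camera gives 64.2° against 65.7°, so they disagree by about 1°. The scene camera's line fit to the tab gave 61.3°, which I did not trust because it had been erratic throughout.
- **Button:** it bottomed after about 6 mm of travel, where the force jumped from 4 to 17 N. After release, the scene camera reads its top at 19.9 mm, against 20.3 mm before the press. The arm hid the button from the top camera in that last picture, so this rests on one camera.
- **Other things on the bench:** I felt no contact with any of them. The parts tin shows in place in the last picture; I did not re-measure the others.

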